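# Shake up a wash-fluid cell and hold it in the light gauge

## Robot

A 6-joint arm with a two-finger parallel gripper is mounted at the origin on the work surface. World frame = base frame: x ahead of the robot, y to its left, z up, the work surface at z = 0. Lengths are in m, angles in rad, forces in N, time in s.
With the tool pointing down it reaches from about 0.375 to 0.9 m from the base axis. Payload 3.1 kg.
Tool frame: the origin (TCP) lies at the centre of the arm's flange, where the gripper is bolted on; the fingertips stand 182 mm ahead of it and the grasp point (between the pads) lies 164 mm ahead of it; z points along the fingers, y is the direction in which the jaws open and shut (so a half turn about z gives the same grasp; the last joint's range is limited). The gripper opens to 87 mm and grips with 3 to 60 N. Pads are 19 mm wide; open, the fingers measure 117 mm over their backs; the gripper's body (75 mm by 190 mm) begins 51 mm behind the grasp point.
Start: joints at [1.006, 0.527, 1.433, -0, 1.181, -0.178], TCP at [0.235, 0.579, 0.405] pointing down, gripper open.
Joint ranges: [-3.08, 3.08], [-0.75, 2.2], [0.22, 2.44], [-1.43, 4.57], [0, 2.65], [-2.85, 2.85]. Speed limits (rad/s): [2.79, 2.79, 3.14, 3.14, 3.14, 3.14].

## Interface

Orientations are given as a unit quaternion [w, x, y, z].
In Python, from bench import read_state, grab_frame, job_done gives the robot as it stands.
- The arm moves only by the shell command python3 -m jog 'ROWS'. ROWS is JSON, a list of rows, each an object with "gripper": the opening, from 0 (shut) to 1 (fully open); "xyz": the shift along the tool's x, y, z in cm, a list of three; "yaw": the turn about the tool's z in units of 5 degrees (1.0 is 5 degrees). A call has 1 to 20 rows; each row shifts and turns the commanded pose from where the row before left it, along the tool's axes as they then stand; what a row does not reach is not made up. A row lasts 1/10 s, in which the tool goes at most 50 mm and 8.59 degrees, less where a joint would pass 70% of its speed; a pose out of reach is approached as far as the arm can. A call is refused whole if a number of a shift passes 5 or a number of a turn 1, either way. A call with a gripper value outside its range is refused whole. The fingers move at their own pace and stop on an object; the grip force is fixed at half the most. Time passes only in rows, so rows that do not move let the fingers close. It gives the time, the measured TCP pose, the force and the opening at its end, in the units of the state.
- read_state(): the state, without advancing time (a new reading comes with each control period).
- grab_frame(name): name is "scene" or "top" or "wrist"; returns a dict with "color" (400x640x3 uint8, red, green, blue), "fovy" (degrees; the focal length in pixels is half the picture's height over the tangent of half this angle, whatever the lens; pixels are square), "cx", "cy" (the principal point, pixels), "R" (3x3) and "t" (3): a world point X has camera coordinates R X + t; the wrist camera has in their place "tool_from_camera" (4x4, takes a point from camera to tool coordinates, whose origin is the TCP and whose axes are the flange's). Camera axes: x right, y down, z forward; pixel columns grow to the right and rows downward; lengths in m; the calibration is good to about 2 mm. A picture is of the moment at which its call begins: read the wrist's pose just before it. There is no depth.
- job_done(): hands the job in, once; it reports no verdict.
The state is a dict: "clock": time; "qpos": joint angles; "qd": joint speeds; "joint_torque": joint torques, N m; "position": TCP position; "tool_rot": TCP orientation; "force": force on the tool from outside, world axes, zero at the start; "wrist_torque": the same for the moment, N m; "width": finger opening in m.
Only numpy, scipy, OpenCV 4.12 (cv2) and the standard library are available. Lean on these libraries where they do the work, as an engineer would, in place of code of your own. Each camera call takes 0.05 s, during which the arm holds its last target. There are 200 camera calls.

## Task

Take the sealed glass cell with the blue stopper out of the black rack, gripping it by its two frosted faces only (the fingers must not touch the clear windows), and press its foot down gently on the touch mixer's pad, upright, until the pad is fully depressed, keeping it down for about two seconds. Then hold the cell upright in the light path of the through-beam gauge, about midway between the two heads, so that the beam goes squarely in at one clear window and out at the other through the middle of both; the cell hangs in the fingers there and touches nothing else. Finish while still holding it steady in the beam, and leave the other cells and the things lying on the bench alone.

Things in the scene. Friction and masses are not known exactly. Their poses are not given: they have to be found in the camera images.
- sample: sealed glass sample cell, 24 x 24 mm, glass 60 mm tall, plus a blue stopper 18 mm across, 10 mm tall; 60 g. Origin at the centre of its foot, z up. The faces looking along its own +y and -y are frosted (opaque white); those along +x and -x are clear windows, 19 mm wide, amber contents showing. In one of the pockets of the rack, x along the row: frosted faces look out over the rack's long sides.
- window_mid (a point): the middle of the sample cell: on its vertical axis, 30 mm above its foot; the light has to pass here. Axes as sample.
- cell_b: another cell of the same make with a white stopper, in the same rack (origin at foot); leave alone
- cell_c: another cell of the same make with a white stopper, in the same rack (origin at foot); leave alone
- rack: fixed black rack 236 x 60 mm, 22 mm high, with four square pockets 26 mm wide, 14 mm deep at 55 mm pitch (-82.5, -27.5, 27.5, 82.5 mm along its x); a cell's foot is 8 mm above the bench, 46 mm of its glass above the rack. Origin at the centre of its underside, x along the row.
- mixer: touch mixer, fixed: white housing 104 x 112 mm, 55 mm high, front panel towards its -x, with a round black rubber pad on a sprung stem on top. Origin at the centre of its underside.
- mixer_pad (a point): centre of the upper face of the mixer's pad, a flat disc 60 mm in diameter, 82 mm above the bench at rest; it moves down with the pad
- mixer_head (a joint): how far the mixer's pad is pushed straight down: 0 m at rest, 0.006 m fully depressed (hard stop). Sprung: it starts to move at about 3 N and reaches the stop at about 8 N; springs back up.
- gauge: fixed through-beam light gauge: flat base 292 x 74 mm, on it an emitter head (yellow side plates, -x end) and a receiver head (grey side plates, +x end), each 86 mm long, 64 wide, up to 105 above the bench. Gap between heads 100 mm, open above and at the sides, base there 18 mm high. Origin at underside centre, x along the beam (drawn as a thin red line), z up.
- beam_mid (a point): the point of the light beam midway between the two heads, 75 mm above the bench; the beam is level, 6 mm thick and runs along this point's x axis (the same axes as gauge)
- ring_a: loose steel ring, 60 mm outside, 14 mm high, lying on the bench; leave alone
- ring_b: loose steel ring, 52 mm outside, 12 mm high, lying on the bench; leave alone
- caliper: digital caliper 230 mm long, up to 12 mm high, lying flat on the bench; leave alone
- bottle: small amber bottle, 52 mm in diameter, 115 mm tall, standing on the bench; leave alone
- gauge_block: steel gauge block 35 x 9 mm, 40 mm tall, standing on the bench; leave alone

How it is judged:
By the outcome, as a careful person would: the job done as asked, in the order asked, and still so for the second after the job is handed in, while the arm keeps its last pose, push and grip.
It also fails if it takes over 48 s, if anything falls off the work surface, if the arm or the gripper's body presses on something with over 40 N, if the wrist force passes 120 N, or if a joint passes its speed limit or range.

## Working session

There is one attempt and no reset: what is moved stays moved. The work goes in short steps, Python scripts to look and compute and a shell command to move; the robot and the scene stay as the last step left them, time stands still between calls to the robot, and variables do not carry over. Pictures are saved under pics/ and viewed, about 8 in all and at most 12, crops included, and the job is handed in when it is done.

```bash
mkdir -p pics
cat > h.py <<'E'
import numpy as np, cv2
from bench import read_state, grab_frame
from scipy.spatial.transform import Rotation as Ro
def pose():
    s=read_state(); q=np.array(s["tool_rot"]); return Ro.from_quat(q[[1,2,3,0]]).as_matrix(), np.array(s["position"]), s
def cam(name):
    Rt,p,s=pose(); f=grab_frame(name); img=f["color"]; 
    fl=img.shape[0]/2/np.tan(np.radians(f["fovy"])/2)
    if "R" in f: R=np.array(f["R"]); t=np.array(f["t"])
    else:
        T=np.array(f["tool_from_camera"]); A=Rt@T[:3,:3]; c=Rt@T[:3,3]+p; R=A.T; t=-R@c
    return img,dict(f=fl,c=(f["cx"],f["cy"]),R=R,t=t)
def save(n,img): cv2.imwrite("pics/"+n,cv2.cvtColor(img,cv2.COLOR_RGB2BGR))
def ray(k,u,v):
    d=np.array([(u-k["c"][0])/k["f"],(v-k["c"][1])/k["f"],1]); return -k["R"].T@k["t"], k["R"].T@d
def onz(k,u,v,z):
    o,d=ray(k,u,v); return o+d*(z-o[2])/d[2]
def proj(k,X):
    c=k["R"]@np.array(X)+k["t"]; return k["f"]*c[0]/c[2]+k["c"][0], k["f"]*c[1]/c[2]+k["c"][1]
E
python3 - <<'E'
from h import *
Rt,p,s=pose(); print(Rt.round(3),p,s)
import pickle
D={}
for n in("scene","top","wrist"):
    i,k=cam(n); save(n+".png",i); D[n]=(i,k); print(n,k["f"],(-k["R"].T@k["t"]).round(3),k["R"].round(2).tolist())
pickle.dump(D,open("d.pkl","wb"))
E
```

```text
[[-0.926  0.376 -0.001]
 [ 0.376  0.926 -0.002]
 [ 0.    -0.002 -1.   ]] [0.23498458 0.57876486 0.40375589] {'clock': 0.0, 'qpos': array([ 1.00647056e+00,  5.28480802e-01,  1.43392219e+00,  1.12465809e-06,
        1.18140473e+00, -1.78505530e-01]), 'qd': array([-0.00121877,  0.00047558, -0.0010522 , -0.0005753 ,  0.00075856,
        0.00096135]), 'joint_torque': array([-9.64483988e-04, -4.40038455e+01, -1.76589561e+01,  6.30873931e-02,
        5.83639496e-02, -1.75105324e-04]), 'position': array([0.23498458, 0.57876486, 0.40375589]), 'tool_rot': array([-4.02447519e-04,  1.91715932e-01,  9.81449833e-01, -1.03182807e-03]), 'force': array([-0.17813465, -0.16720623, -0.70600316]), 'wrist_torque': array([-0.0088493 , -0.01354693, -0.03615382]), 'width': 0.08641101417904729}
scene 498.18618941814816 [ 1.12  -0.29   1.014] [[0.49, 0.87, 0.0], [0.71, -0.4, -0.58], [-0.5, 0.28, -0.82]]
top 452.0932859413278 [0.403 0.035 1.457] [[-0.03, -1.0, -0.0], [-0.99, 0.03, -0.1], [0.1, -0.0, -0.99]]
wrist 355.3284961150866 [0.17  0.606 0.383] [[0.38, 0.93, -0.0], [0.9, -0.36, 0.26], [0.24, -0.1, -0.97]]
```

View pics/top.png

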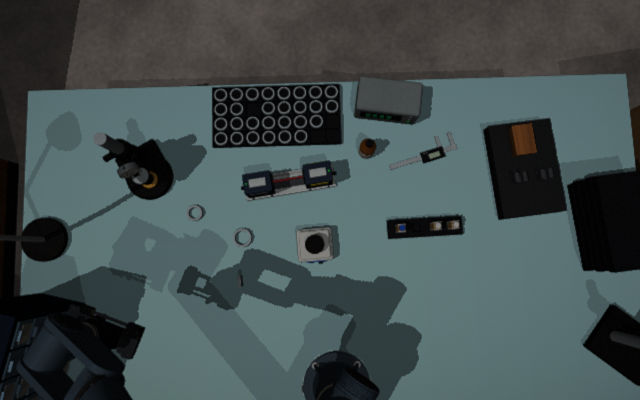

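View pics/scene.png

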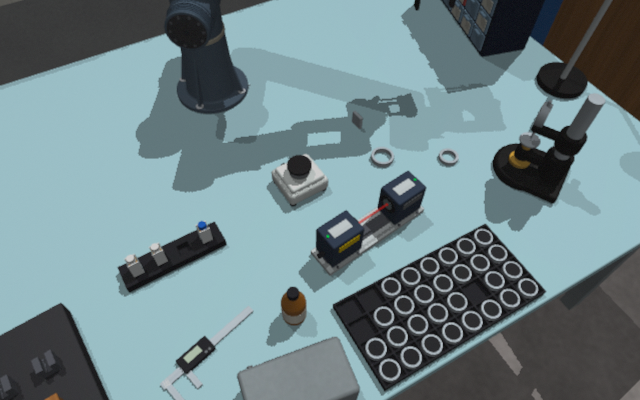

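The top view shows the rack at about (426,227) with the blue stopper at (401,229). The mixer pad is at (317,244), and the gauge heads are at (258,183) and (319,174). In the scene view the yellow plate is on the head near the bottle.

Run:
```python
from h import *
import pickle
D=pickle.load(open("d.pkl","rb")); im,k=D["top"]
hsv=cv2.cvtColor(im,cv2.COLOR_RGB2HSV)
def comp(m,x0,y0,x1,y1):
    z=np.zeros_like(m); z[y0:y1,x0:x1]=m[y0:y1,x0:x1]
    c,_=cv2.findContours(z,cv2.RETR_EXTERNAL,cv2.CHAIN_APPROX_NONE); return max(c,key=cv2.contourArea)
dark=((im.max(2)<45)*255).astype(np.uint8)
c=comp(cv2.morphologyEx(dark,cv2.MORPH_CLOSE,np.ones((15,15))),375,205,480,250)
b=cv2.boxPoints(cv2.minAreaRect(c)); w=np.array([onz(k,*q,.022) for q in b]); print("rack",b.round(1).tolist(),w.round(3).tolist(),w.mean(0).round(4))
e=[w[1]-w[0],w[2]-w[1]]; e=max(e,key=np.linalg.norm); print(np.linalg.norm(e),np.degrees(np.arctan2(e[1],e[0])))
blue=((hsv[...,0]>100)&(hsv[...,0]<130)&(hsv[...,1]>150)&(hsv[...,2]>60)).astype(np.uint8)
c=comp(blue,385,215,415,245); u=c.reshape(-1,2).mean(0); print("blue",u,onz(k,*u,.076).round(4))
c=comp(dark,300,228,332,258); u,r=cv2.minEnclosingCircle(c); print("pad",u,r,onz(k,*u,.082).round(4))
for q in((258,183),(319,174)): print("head",onz(k,*q,.105).round(4))
```

```text
rack [[386.3999938964844, 219.1999969482422], [461.5, 214.6999969482422], [462.6000061035156, 233.6999969482422], [387.6000061035156, 238.3000030517578]] [[0.512, -0.174, 0.022], [0.52, -0.414, 0.022], [0.459, -0.414, 0.022], [0.451, -0.175, 0.022]] [ 0.4855 -0.2943  0.022 ]
0.23957742492703238 -88.19668438364535
blue [401.85714286 227.42857143] [ 0.4814 -0.2125  0.076 ]
pad (314.46722412109375, 243.59835815429688) 9.720073699951172 [0.4398 0.0557 0.082 ]
head [0.6268 0.221  0.105 ]
head [0.649  0.0358 0.105 ]
```

```bash
python3 -m jog '[{"gripper":1,"xyz":[-4.2,-2.05,0],"yaw":0},{"gripper":1,"xyz":[-4.2,-2.05,0],"yaw":0},{"gripper":1,"xyz":[-4.2,-2.05,0],"yaw":0},{"gripper":1,"xyz":[-4.2,-2.05,0],"yaw":0},{"gripper":1,"xyz":[-4.2,-2.05,0],"yaw":0},{"gripper":1,"xyz":[-4.2,-2.05,0],"yaw":0},{"gripper":1,"xyz":[-4.2,-2.05,0],"yaw":0},{"gripper":1,"xyz":[-4.2,-2.05,0],"yaw":0},{"gripper":1,"xyz":[-4.2,-2.05,0],"yaw":0},{"gripper":1,"xyz":[-4.2,-2.05,0],"yaw":0},{"gripper":1,"xyz":[-4.2,-2.05,0],"yaw":0},{"gripper":1,"xyz":[-4.2,-2.05,0],"yaw":0},{"gripper":1,"xyz":[-4.0,-2.05,0],"yaw":0},{"gripper":1,"xyz":[0,0,0],"yaw":1},{"gripper":1,"xyz":[0,0,0],"yaw":1},{"gripper":1,"xyz":[0,0,0],"yaw":1},{"gripper":1,"xyz":[0,0,0],"yaw":1},{"gripper":1,"xyz":[0,0,0],"yaw":1},{"gripper":1,"xyz":[0,0,0],"yaw":1}]'
python3 -m jog '[{"gripper":1,"xyz":[0,0,0],"yaw":1},{"gripper":1,"xyz":[0,0,0],"yaw":1},{"gripper":1,"xyz":[0,0,0],"yaw":1},{"gripper":1,"xyz":[0,0,0],"yaw":1},{"gripper":1,"xyz":[0,0,0],"yaw":1},{"gripper":1,"xyz":[0,0,0],"yaw":1},{"gripper":1,"xyz":[0,0,0],"yaw":0.2},{"gripper":1,"xyz":[0,0,0],"yaw":0}]'
python3 - <<'E'
from h import *; import pickle
i,k=cam("wrist"); save("w1.png",i); pickle.dump((i,k),open("w1.pkl","wb")); R,p,s=pose(); print(R.round(4),p,s["clock"])
E
```

```text
clock: 2.05
position: [0.6388, 0.1274, 0.4042]
tool_rot: [-0.0, 0.441, 0.898, -0.0]
force: [0.1, -0.2, 0.3]
width: 0.0873
clock: 2.85
position: [0.6388, 0.1275, 0.4044]
tool_rot: [-0.0, 0.663, 0.749, -0.0]
force: [0.2, -0.4, 0.0]
width: 0.0871
[[-1.215e-01  9.926e-01 -5.000e-04]
 [ 9.926e-01  1.215e-01  0.000e+00]
 [ 1.000e-04 -5.000e-04 -1.000e+00]] [0.63881753 0.12743509 0.40451338] 2.9
```

View pics/w1.png

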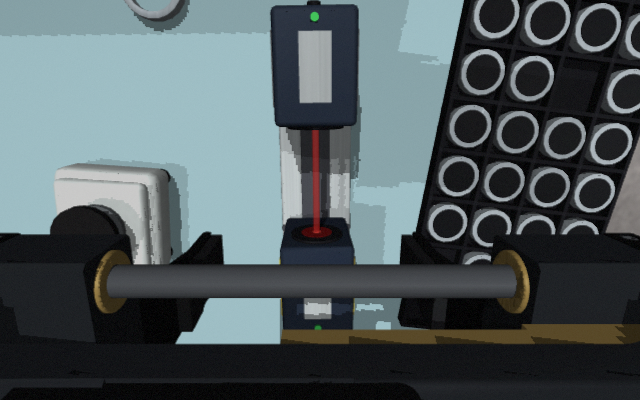

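The wrist view shows the beam running vertically at u≈316, rows 130 to 232. The upper head's inner edge is at row ~127, and the lower head's lens face is at (316,232).

Run:
```python
from h import *; import pickle
i,k=pickle.load(open("w1.pkl","rb")); I=i.astype(int)
pts=[]
for v in range(135,222,3):
    r=I[v,290:345]; m=np.where((r[:,0]>r[:,1]*1.8)&(r[:,0]>100))[0]
    if len(m): pts.append(onz(k,290+m.mean(),v,.075))
P=np.array(pts); vx,vy,x0,y0=cv2.fitLine(P[:,:2].astype(np.float32),cv2.DIST_HUBER,0,.01,.01).ravel()
print(len(P),"beam ang",np.degrees(np.arctan2(vy,vx)),(x0,y0),P[0],P[-1])
# head edges on column profile at offsets
for u in(296,306,326,336):
    col=I[:,u].sum(1); print(u,"up edge",[(v,int(col[v])) for v in range(116,136,2)],"low",[(v,int(col[v])) for v in range(208,228,2)])
for q in((316,127),(316,219)): print(onz(k,*q,.105))
print(onz(k,316,230,.075), onz(k,316,7,.105))
```

```text
29 beam ang -82.14826 (np.float32(0.6403577), np.float32(0.14646772)) [0.63668729 0.17328173 0.075     ] [0.64698529 0.09836913 0.075     ]
296 up edge [(116, 131), (118, 135), (120, 134), (122, 123), (124, 85), (126, 37), (128, 27), (130, 269), (132, 282), (134, 281)] low [(208, 585), (210, 588), (212, 584), (214, 519), (216, 501), (218, 176), (220, 71), (222, 66), (224, 74), (226, 64)]
306 up edge [(116, 135), (118, 134), (120, 132), (122, 121), (124, 83), (126, 33), (128, 28), (130, 76), (132, 106), (134, 101)] low [(208, 228), (210, 227), (212, 226), (214, 223), (216, 194), (218, 81), (220, 74), (222, 73), (224, 70), (226, 30)]
326 up edge [(116, 132), (118, 140), (120, 129), (122, 123), (124, 81), (126, 41), (128, 21), (130, 99), (132, 111), (134, 109)] low [(208, 228), (210, 135), (212, 95), (214, 102), (216, 96), (218, 50), (220, 59), (222, 75), (224, 65), (226, 43)]
336 up edge [(116, 139), (118, 137), (120, 135), (122, 115), (124, 90), (126, 41), (128, 21), (130, 264), (132, 266), (134, 269)] low [(208, 546), (210, 485), (212, 477), (214, 479), (216, 479), (218, 86), (220, 68), (222, 85), (224, 77), (226, 80)]
[0.63610657 0.18180636 0.105     ]
[0.64539397 0.10806169 0.105     ]
[0.64831317 0.0878254  0.075     ] [0.62568328 0.26457026 0.105     ]
```

```bash
python3 -m jog '[{"gripper":1,"xyz":[-3.98,-2.46,0],"yaw":0},{"gripper":1,"xyz":[-3.98,-2.46,0],"yaw":0},{"gripper":1,"xyz":[-3.98,-2.46,0],"yaw":0},{"gripper":1,"xyz":[-3.98,-2.46,0],"yaw":0},{"gripper":1,"xyz":[-3.98,-2.46,0],"yaw":0},{"gripper":1,"xyz":[-3.98,-2.46,0],"yaw":0},{"gripper":1,"xyz":[-3.98,-2.46,0],"yaw":0},{"gripper":1,"xyz":[-3.98,-2.46,0],"yaw":0},{"gripper":1,"xyz":[0,0,4],"yaw":1},{"gripper":1,"xyz":[0,0,4],"yaw":0},{"gripper":1,"xyz":[0,0,0],"yaw":0},{"gripper":1,"xyz":[0,0,0],"yaw":0}]'
python3 - <<'E'
from h import *; import pickle
i,k=cam("wrist"); save("w2.png",i); pickle.dump((i,k),open("w2.pkl","wb")); R,p,s=pose(); print(R.round(4),p,s["clock"])
j,kk=pickle.load(open("w1.pkl","rb")); print(onz(kk,316,217,.018),onz(kk,316,217,.0))
E
```

```text
clock: 4.1
position: [0.4819, -0.2123, 0.3248]
tool_rot: [-0.001, 0.695, 0.719, -0.0]
force: [-0.1, 0.0, -0.1]
width: 0.087
[[-0.0341  0.9994  0.0015]
 [ 0.9994  0.0341 -0.0011]
 [-0.0012  0.0015 -1.    ]] [ 0.48241498 -0.21244042  0.32589945] 4.15
[0.6497256  0.08220208 0.018     ] [0.65066644 0.07649733 0.        ]
```

View pics/w2.png

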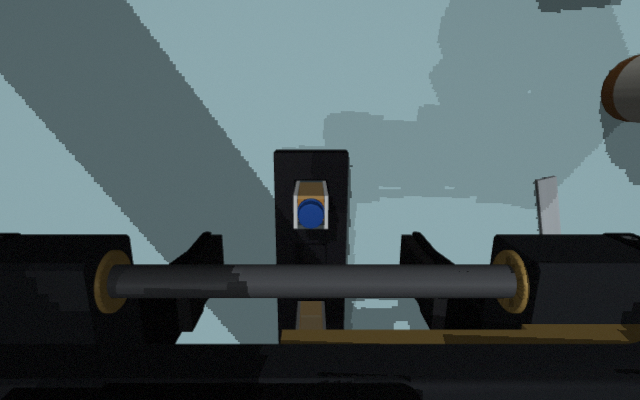

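The blue stopper is at (311,214). The rack's end is at row 150 and its long sides are at u≈276 and 349.

Run:
```python
from h import *; import pickle
i,k=pickle.load(open("w2.pkl","rb")); I=i.astype(int)
L=[];Rr=[]
for v in range(160,232,3):
    d=np.where(I[v,255:370].max(1)<50)[0]+255
    L.append(onz(k,d.min()-.5,v,.022)); Rr.append(onz(k,d.max()+.5,v,.022))
for P in(L,Rr):
    P=np.array(P)[:,:2].astype(np.float32); print(cv2.fitLine(P,cv2.DIST_HUBER,0,.01,.01).ravel(), P[0],P[-1])
top=[onz(k,u,np.where(I[130:175,u].max(1)<50)[0].min()+129.5,.022) for u in(285,300,312,325,338)]; print(np.round(top,4))
h=cv2.cvtColor(i,cv2.COLOR_RGB2HSV); m=((h[...,0]>100)&(h[...,0]<130)&(h[...,1]>180)&(h[...,2]>60)).astype(np.uint8)
m[:,:290]=0;m[:,335:]=0
c=max(cv2.findContours(m,0,1)[0],key=cv2.contourArea); u,r=cv2.minEnclosingCircle(c); x,y,w,hh=cv2.boundingRect(c)
print(u,r,(x,y,w,hh),onz(k,*u,.077),onz(k,*u,.073), "cx",k["c"])
for v in(190,200): print(v,[tuple(I[v,u]) for u in range(288,336,2)][:], )
```

```text
[ 0.03618483 -0.9993451   0.45165697 -0.20562743] [ 0.45094192 -0.18480615] [ 0.4530084  -0.24298221]
[ 0.04164834 -0.99913234  0.51116526 -0.20939106] [ 0.5098894  -0.18278739] [ 0.5125643  -0.24093154]
[[ 0.46   -0.1761  0.022 ]
 [ 0.4718 -0.1757  0.022 ]
 [ 0.4813 -0.1754  0.022 ]
 [ 0.4916 -0.1751  0.022 ]
 [ 0.5019 -0.1747  0.022 ]]
(310.5, 213.4600067138672) 14.26830768585205 (298, 200, 25, 28) [ 0.48150875 -0.21134126  0.077     ] [ 0.48153811 -0.21257735  0.073     ] cx (311.2816003754878, 199.64831230476688)
190 [(np.int64(15), np.int64(17), np.int64(23)), (np.int64(20), np.int64(20), np.int64(23)), (np.int64(21), np.int64(21), np.int64(23)), (np.int64(58), np.int64(60), np.int64(61)), (np.int64(105), np.int64(109), np.int64(108)), (np.int64(77), np.int64(74), np.int64(68)), (np.int64(79), np.int64(66), np.int64(43)), (np.int64(79), np.int64(66), np.int64(43)), (np.int64(80), np.int64(66), np.int64(43)), (np.int64(79), np.int64(66), np.int64(43)), (np.int64(78), np.int64(67), np.int64(44)), (np.int64(80), np.int64(68), np.int64(46)), (np.int64(78), np.int64(64), np.int64(42)
[... 869 characters left out ...]
np.int64(41), np.int64(75)), (np.int64(26), np.int64(57), np.int64(117)), (np.int64(24), np.int64(57), np.int64(118)), (np.int64(24), np.int64(50), np.int64(101)), (np.int64(25), np.int64(53), np.int64(112)), (np.int64(28), np.int64(59), np.int64(120)), (np.int64(31), np.int64(50), np.int64(97)), (np.int64(81), np.int64(64), np.int64(46)), (np.int64(138), np.int64(98), np.int64(48)), (np.int64(142), np.int64(99), np.int64(50)), (np.int64(105), np.int64(103), np.int64(98)), (np.int64(173), np.int64(177), np.int64(178)), (np.int64(81), np.int64(83), np.int64(85)), (np.int64(12), np.int64(10), np.int64(12)), (np.int64(13), np.int64(10), np.int64(13)), (np.int64(15), np.int64(15), np.int64(18))]
```

```bash
python3 -m jog '[{"gripper":1,"xyz":[0.08,-0.08,3],"yaw":-0.05},{"gripper":1,"xyz":[0,0,3],"yaw":0},{"gripper":1,"xyz":[0,0,3],"yaw":0},{"gripper":1,"xyz":[0,0,2],"yaw":0},{"gripper":1,"xyz":[0,0,0],"yaw":0},{"gripper":1,"xyz":[0,0,0],"yaw":0}]'
python3 - <<'E'
from h import *; import pickle
i,k=cam("wrist"); save("w3.png",i); R,p,s=pose(); print(R.round(4),p,s["clock"])
E
```

```text
clock: 4.75
position: [0.482, -0.2117, 0.2164]
tool_rot: [0.002, 0.693, 0.721, 0.0]
force: [-0.0, 0.3, 0.3]
width: 0.0867
[[-0.0383  0.9993  0.0033]
 [ 0.9993  0.0383 -0.0024]
 [-0.0025  0.0032 -1.    ]] [ 0.48197134 -0.21181416  0.21669582] 4.8
```

View pics/w3.png

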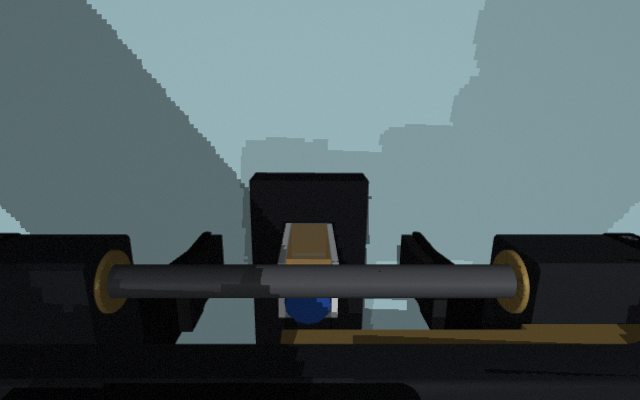

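The cell sits between the open fingers (centre u≈309) and is lined up. Closing now, then lifting.

```bash
python3 -m jog '[{"gripper":0,"xyz":[0,0,0],"yaw":0},{"gripper":0,"xyz":[0,0,0],"yaw":0},{"gripper":0,"xyz":[0,0,0],"yaw":0},{"gripper":0,"xyz":[0,0,0],"yaw":0},{"gripper":0,"xyz":[0,0,0],"yaw":0},{"gripper":0,"xyz":[0,0,0],"yaw":0},{"gripper":0,"xyz":[0,0,0],"yaw":0},{"gripper":0,"xyz":[0,0,0],"yaw":0}]'
python3 - <<'E'
from h import *; R,p,s=pose(); print(R.round(4).tolist(),p,s["force"],s["width"],s["qpos"])
E
```

```text
clock: 5.6
position: [0.4809, -0.2115, 0.2147]
tool_rot: [-0.0, 0.694, 0.72, -0.0]
force: [0.1, 0.3, -0.4]
width: 0.0311
[[-0.0374, 0.9993, -0.0002], [0.9993, 0.0374, 0.0001], [0.0001, -0.0002, -1.0]] [ 0.48088655 -0.21150274  0.21465385] [ 0.12994822  0.27538898 -0.41602345] 0.031086653370073068 [-6.27247337e-01  7.01703554e-01  1.82192206e+00 -1.76755744e-05
  6.18190849e-01 -6.64683663e-01]
```

```bash
python3 -m jog '[{"gripper":0,"xyz":[0,0,0],"yaw":0},{"gripper":0,"xyz":[0,0,0],"yaw":0},{"gripper":0,"xyz":[0,0,0],"yaw":0},{"gripper":0,"xyz":[0,0,0],"yaw":0},{"gripper":0,"xyz":[0,0,0],"yaw":0}]'
python3 - <<'E'
from h import *; R,p,s=pose(); print(R.round(4).tolist(),p,s["force"],s["width"])
E
```

```text
clock: 6.1
position: [0.4809, -0.2115, 0.2147]
tool_rot: [-0.0, 0.694, 0.72, -0.0]
force: [-0.0, 0.7, -1.2]
width: 0.0239
[[-0.0374, 0.9993, -0.0001], [0.9993, 0.0374, 0.0001], [0.0001, -0.0001, -1.0]] [ 0.48086838 -0.21148854  0.21470096] [-0.00824683  0.65834284 -1.18112558] 0.02390600019315704
```

```bash
python3 -m jog '[{"gripper":0,"xyz":[0,0,-0.5],"yaw":0},{"gripper":0,"xyz":[0,0,-1],"yaw":0},{"gripper":0,"xyz":[0,0,-1.5],"yaw":0},{"gripper":0,"xyz":[0,0,-3],"yaw":0},{"gripper":0,"xyz":[0,0,-3],"yaw":0},{"gripper":0,"xyz":[0,0,-3],"yaw":0},{"gripper":0,"xyz":[0,0,-2],"yaw":0},{"gripper":0,"xyz":[0,0,-1],"yaw":0},{"gripper":0,"xyz":[2,-0.3,0],"yaw":0},{"gripper":0,"xyz":[3,-0.4,0],"yaw":0},{"gripper":0,"xyz":[3.5,-0.4,0],"yaw":0},{"gripper":0,"xyz":[3.5,-0.4,0],"yaw":0},{"gripper":0,"xyz":[3.5,-0.4,0],"yaw":0},{"gripper":0,"xyz":[3.5,-0.4,0],"yaw":0},{"gripper":0,"xyz":[3.5,-0.4,0],"yaw":0},{"gripper":0,"xyz":[2.9,-0.3,0],"yaw":0},{"gripper":0,"xyz":[1.5,-0.1,0],"yaw":0},{"gripper":0,"xyz":[0,0,0],"yaw":0},{"gripper":0,"xyz":[0,0,0],"yaw":0},{"gripper":0,"xyz":[0,0,0],"yaw":0}]'
python3 - <<'E'
from h import *; import pickle
D=pickle.load(open("d.pkl","rb")); im,k=D["scene"]
m=np.zeros((400,640),np.uint8); m[145:190,275:325]=(im[145:190,275:325].max(2)<45)
# top disc in the scene: ellipse through the upper arc
c=max(cv2.findContours(m,0,1)[0],key=cv2.contourArea); x,y,w,h=cv2.boundingRect(c); print("scene pad bbox",x,y,w,h)
P=np.array([onz(k,u,np.where(m[:,u])[0].min()-.5,.082)[:2] for u in range(x+4,x+w-4)])
A=np.c_[2*P,np.ones(len(P))]; s=np.linalg.lstsq(A,(P**2).sum(1),rcond=None)[0]; print("centre",s[:2],"r",np.sqrt(s[2]+s[:2]@s[:2]))
i,k2=cam("wrist"); save("w4.png",i); R,p,st=pose(); print(R.round(4).tolist(),p,st["force"],st["width"],st["clock"])
a,ks=cam("scene"); u,v=proj(ks,[.44,.056,.13]); u,v=int(u),int(v); crop=a[v-70:v+70,u-90:u+90]
save("both4.png",np.vstack([cv2.resize(i,(480,300)),cv2.resize(crop,(480,300*480*14//(18*300)//1*1 if 0 else 300))]))
E
```

```text
clock: 8.1
position: [0.4397, 0.0558, 0.3644]
tool_rot: [-0.0, 0.694, 0.72, -0.0]
force: [-0.6, 0.2, 0.2]
width: 0.0236
scene pad bbox 288 156 23 20
centre [0.43693025 0.0570681 ] r 0.023965416662282947
[[-0.0364, 0.9993, -0.0006], [0.9993, 0.0364, -0.0001], [-0.0, -0.0006, -1.0]] [0.43984749 0.0555679  0.36447387] [ 0.39137311  0.029583   -1.76283535] 0.023813460426783215 8.15
```

View pics/both4.png

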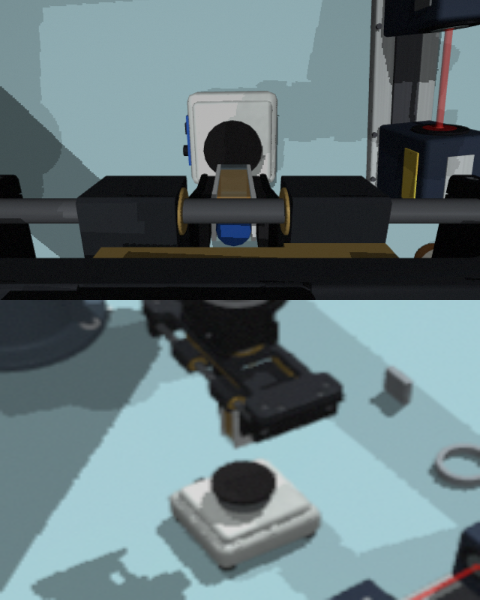

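The cell hangs upright between the fingers with its window towards the wrist camera. The pad lies below it, at (232,147) in the upper half of the picture. Lowering it now.

```bash
python3 -m jog '[{"gripper":0,"xyz":[0,0,1],"yaw":0},{"gripper":0,"xyz":[0,0,2],"yaw":0},{"gripper":0,"xyz":[0,0,2],"yaw":0},{"gripper":0,"xyz":[0,0,1.5],"yaw":0},{"gripper":0,"xyz":[0,0,0.5],"yaw":0},{"gripper":0,"xyz":[0,0,0.3],"yaw":0},{"gripper":0,"xyz":[0,0,0.1],"yaw":0},{"gripper":0,"xyz":[0,0,0.1],"yaw":0},{"gripper":0,"xyz":[0,0,0.1],"yaw":0},{"gripper":0,"xyz":[0,0,0],"yaw":0},{"gripper":0,"xyz":[0,0,0],"yaw":0}]'
python3 - <<'E'
from h import *; R,p,s=pose(); print(R.round(4).tolist(),p,s["force"],s["width"])
E
```

```text
clock: 9.3
position: [0.4399, 0.0562, 0.289]
tool_rot: [0.0, 0.694, 0.72, 0.0]
force: [-0.6, -0.1, -0.7]
width: 0.0235
[[-0.0375, 0.9993, 0.0007], [0.9993, 0.0375, -0.0001], [-0.0001, 0.0007, -1.0]] [0.43990233 0.0561718  0.28904899] [-0.60770321 -0.12700927 -0.65059673] 0.023451603701987685
```

```bash
for n in 1; do python3 -m jog '[{"gripper":0,"xyz":[0,0,0.1],"yaw":0},{"gripper":0,"xyz":[0,0,0.1],"yaw":0},{"gripper":0,"xyz":[0,0,0.1],"yaw":0},{"gripper":0,"xyz":[0,0,0],"yaw":0}]'; done
python3 -m jog '[{"gripper":0,"xyz":[0,0,0.1],"yaw":0},{"gripper":0,"xyz":[0,0,0.1],"yaw":0},{"gripper":0,"xyz":[0,0,0],"yaw":0}]'
python3 -c "
from h import *; R,p,s=pose(); print(R.round(4).tolist(),p,s['force'],s['width'])"
```

```text
clock: 9.7
position: [0.44, 0.0561, 0.2859]
tool_rot: [0.0, 0.694, 0.72, 0.0]
force: [-0.6, -0.5, 4.8]
width: 0.0239
clock: 10.0
position: [0.44, 0.0561, 0.2839]
tool_rot: [0.0, 0.694, 0.72, 0.0]
force: [-1.1, 0.0, 6.3]
width: 0.0238
[[-0.0374, 0.9993, 0.0006], [0.9993, 0.0374, -0.0], [-0.0001, 0.0006, -1.0]] [0.44000104 0.05614076 0.28393679] [-1.05534302  0.03578313  6.34877493] 0.023790725997713785
```

```bash
python3 -m jog '[{"gripper":0,"xyz":[0,0,0.1],"yaw":0},{"gripper":0,"xyz":[0,0,0],"yaw":0}]'; python3 -m jog '[{"gripper":0,"xyz":[0,0,0.05],"yaw":0},{"gripper":0,"xyz":[0,0,0],"yaw":0}]'; python3 -m jog '[{"gripper":0,"xyz":[0,0,0.05],"yaw":0},{"gripper":0,"xyz":[0,0,0],"yaw":0}]'
python3 -c "
from h import *; R,p,s=pose(); print(R.round(4).tolist(),p,s['force'],s['width'])"
```

```text
clock: 10.2
position: [0.44, 0.0562, 0.283]
tool_rot: [0.0, 0.694, 0.72, 0.0]
force: [-0.1, 0.9, 6.7]
width: 0.0237
clock: 10.4
position: [0.44, 0.0561, 0.2826]
tool_rot: [0.0, 0.694, 0.72, 0.0]
force: [-1.0, 0.8, 7.3]
width: 0.024
clock: 10.6
position: [0.44, 0.0562, 0.2826]
tool_rot: [0.0, 0.694, 0.72, 0.0]
force: [-1.0, 0.6, 13.3]
width: 0.0237
[[-0.0375, 0.9993, 0.001], [0.9993, 0.0375, -0.0001], [-0.0002, 0.001, -1.0]] [0.4399695  0.05616217 0.28258331] [-0.9707806   0.56991501 13.28317259] 0.023695404915498222
```

The force jumped to 13 N with no further travel, so the pad is at its stop. Holding for 2 s, then rising.

```bash
python3 -m jog '[{"gripper":0,"xyz":[0,0,0],"yaw":0},{"gripper":0,"xyz":[0,0,0],"yaw":0},{"gripper":0,"xyz":[0,0,0],"yaw":0},{"gripper":0,"xyz":[0,0,0],"yaw":0},{"gripper":0,"xyz":[0,0,0],"yaw":0},{"gripper":0,"xyz":[0,0,0],"yaw":0},{"gripper":0,"xyz":[0,0,0],"yaw":0},{"gripper":0,"xyz":[0,0,0],"yaw":0},{"gripper":0,"xyz":[0,0,0],"yaw":0},{"gripper":0,"xyz":[0,0,0],"yaw":0},{"gripper":0,"xyz":[0,0,0],"yaw":0},{"gripper":0,"xyz":[0,0,0],"yaw":0},{"gripper":0,"xyz":[0,0,0],"yaw":0},{"gripper":0,"xyz":[0,0,0],"yaw":0},{"gripper":0,"xyz":[0,0,0],"yaw":0},{"gripper":0,"xyz":[0,0,0],"yaw":0},{"gripper":0,"xyz":[0,0,0],"yaw":0},{"gripper":0,"xyz":[0,0,0],"yaw":0},{"gripper":0,"xyz":[0,0,0],"yaw":0},{"gripper":0,"xyz":[0,0,0],"yaw":0}]'
python3 -m jog '[{"gripper":0,"xyz":[0,0,-0.3],"yaw":0},{"gripper":0,"xyz":[0,0,-1],"yaw":0},{"gripper":0,"xyz":[0,0,-2],"yaw":0},{"gripper":0,"xyz":[0,0,-2],"yaw":0},{"gripper":0,"xyz":[0,0,-2],"yaw":0},{"gripper":0,"xyz":[0,0,-0.5],"yaw":0},{"gripper":0,"xyz":[0,0,0],"yaw":0}]'
python3 -c "
from h import *; R,p,s=pose(); print(R.round(4).tolist(),p,s['force'],s['width'])"
```

```text
clock: 12.6
position: [0.4399, 0.0562, 0.2826]
tool_rot: [0.0, 0.694, 0.72, 0.0]
force: [-0.8, 0.4, 12.0]
width: 0.0236
clock: 13.3
position: [0.4398, 0.0562, 0.3602]
tool_rot: [0.001, 0.694, 0.72, 0.0]
force: [-0.7, -0.6, -0.4]
width: 0.0236
[[-0.0375, 0.9993, 0.0015], [0.9993, 0.0375, -0.0002], [-0.0003, 0.0014, -1.0]] [0.43981835 0.05615156 0.3602399 ] [-0.68065828 -0.57815228 -0.37640601] 0.02364160226408385
```

```bash
python3 -m jog '[{"gripper":0,"xyz":[0.4,1.2,0],"yaw":0},{"gripper":0,"xyz":[0.9,2.8,0],"yaw":0},{"gripper":0,"xyz":[1.1,3.4,0],"yaw":0},{"gripper":0,"xyz":[1.3,3.8,0],"yaw":0},{"gripper":0,"xyz":[1.3,3.8,0],"yaw":0},{"gripper":0,"xyz":[1.1,3.4,0],"yaw":0},{"gripper":0,"xyz":[0.7,2.1,0],"yaw":0},{"gripper":0,"xyz":[0,0,0],"yaw":-1},{"gripper":0,"xyz":[0,0,0],"yaw":-0.14},{"gripper":0,"xyz":[0,0,0],"yaw":0},{"gripper":0,"xyz":[0,0,0],"yaw":0},{"gripper":0,"xyz":[0,0,0],"yaw":0}]'
python3 - <<'E'
from h import *; import pickle
i,k=cam("wrist"); save("w5.png",i); pickle.dump((i,k),open("w5.pkl","wb")); R,p,s=pose(); print(R.round(4).tolist(),p,s["clock"])
I=i.astype(int); pts=[]
for v in range(20,260,3):
    r=I[v,280:360]; m=np.where((r[:,0]>r[:,1]*1.8)&(r[:,0]>100)&(r[:,1]<90))[0]
    if len(m)>1: pts.append((v,280+m.mean(),*onz(k,280+m.mean(),v,.075)[:2]))
for q in pts[::4]: print(np.round(q,4))
P=np.array(pts)[:,2:].astype(np.float32); vx,vy,x0,y0=cv2.fitLine(P,cv2.DIST_HUBER,0,.01,.01).ravel(); print(np.degrees(np.arctan2(vy,vx)),x0,y0)
E
```

```text
clock: 14.5
position: [0.6419, 0.1316, 0.3596]
tool_rot: [-0.0, 0.657, 0.754, -0.0]
force: [0.1, 0.8, -0.2]
width: 0.0236
[[-0.1357, 0.9908, -0.0002], [0.9908, 0.1357, -0.0], [0.0, -0.0002, -1.0]] [0.64191779 0.13162074 0.35977756] 14.55
[1.430e+02 3.115e+02 6.365e-01 1.749e-01]
[1.550e+02 3.120e+02 6.381e-01 1.662e-01]
[1.670e+02 3.110e+02 6.386e-01 1.572e-01]
[1.790e+02 3.115e+02 6.402e-01 1.481e-01]
[1.910e+02 3.120e+02 6.418e-01 1.389e-01]
[2.030e+02 3.120e+02 6.431e-01 1.295e-01]
[2.150e+02 3.120e+02 6.444e-01 1.199e-01]
-81.69093 0.6406092 0.14605863
```

View pics/w5.png

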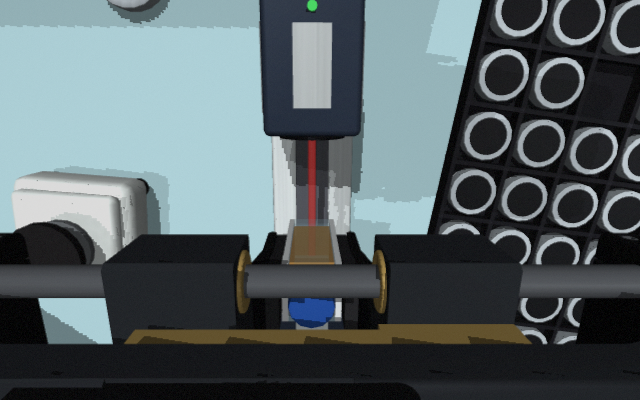

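The cell is centred over the beam: its centre and the beam are both at u≈311–312, and the upper head's edge is at row 137. Lowering by 10.8 cm.

```bash
python3 -m jog '[{"gripper":0,"xyz":[0,0.04,1],"yaw":-0.05},{"gripper":0,"xyz":[0,0,2],"yaw":0},{"gripper":0,"xyz":[0,0,2],"yaw":0},{"gripper":0,"xyz":[0,0,2],"yaw":0},{"gripper":0,"xyz":[0,0,2],"yaw":0},{"gripper":0,"xyz":[0,0,1.3],"yaw":0},{"gripper":0,"xyz":[0,0,0.5],"yaw":0},{"gripper":0,"xyz":[0,0,0],"yaw":0},{"gripper":0,"xyz":[0,0,0],"yaw":0},{"gripper":0,"xyz":[0,0,0],"yaw":0},{"gripper":0,"xyz":[0,0,0],"yaw":0}]'
python3 - <<'E'
from h import *
i,k=cam("wrist"); R,p,s=pose(); print(R.round(4).tolist(),p,s["force"],s["width"],s["clock"])
g=p+R@np.array([0,0,.2067]); print("foot",g)
a,ks=cam("scene"); u,v=map(int,proj(ks,[.642,.132,.08])); crop=a[v-60:v+60,u-80:u+80]; print(u,v)
save("b6.png",np.vstack([i[100:340,160:480],cv2.resize(crop,(320,240),interpolation=cv2.INTER_CUBIC)]).repeat(1,0))
im=cv2.imread("pics/b6.png"); cv2.imwrite("pics/b6.png",np.hstack([cv2.resize(im[:240],(400,300)),cv2.resize(im[240:],(400,300))]))
I=i.astype(int)
for vv in range(100,235,8):
    r=I[vv,270:355]; m=np.where((r[:,0]>r[:,1]*1.8)&(r[:,0]>100)&(r[:,1]<90))[0]
    if len(m)>1: q=onz(k,270+m.mean(),vv,.075); print(vv,270+m.mean(),q.round(4),"lateral to tool mm",(1e3*(R.T@(q-p))[1]).round(2))
E
```

```text
clock: 15.65
position: [0.6429, 0.1318, 0.2527]
tool_rot: [0.001, 0.655, 0.755, 0.001]
force: [-0.2, -0.3, -1.7]
width: 0.0237
[[-0.1409, 0.99, 0.0016], [0.99, 0.1409, 0.0001], [-0.0002, 0.0016, -1.0]] [0.64280248 0.13185312 0.25264688] [-0.20180111  0.60499408 -0.81806773] 0.024115542659148854 15.7
foot [0.6431403  0.13186638 0.04594716]
371 212
172 308.5 [0.6366 0.1732 0.075 ] lateral to tool mm -0.64
180 308.5 [0.6371 0.1695 0.075 ] lateral to tool mm -0.65
188 308.5 [0.6376 0.1659 0.075 ] lateral to tool mm -0.65
196 308.5 [0.6381 0.1622 0.075 ] lateral to tool mm -0.66
204 308.5 [0.6386 0.1584 0.075 ] lateral to tool mm -0.67
212 308.5 [0.6392 0.1546 0.075 ] lateral to tool mm -0.67
220 308.5 [0.6397 0.1508 0.075 ] lateral to tool mm -0.68
228 308.5 [0.6403 0.1469 0.075 ] lateral to tool mm -0.69
```

View pics/b6.png

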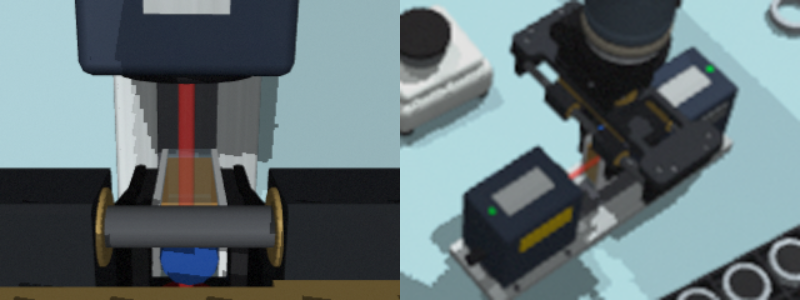

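The left view shows the beam entering the amber window slightly left of the cell's centre. I'll measure that offset inside the picture.

```bash
python3 -m jog '[{"gripper":0,"xyz":[0,0,0],"yaw":0},{"gripper":0,"xyz":[0,0,0],"yaw":0},{"gripper":0,"xyz":[0,0,0],"yaw":0}]'
python3 - <<'E'
from h import *
i,k=cam("wrist"); R,p,s=pose(); print(R.round(4).tolist(),p,s["clock"])
F=p+R@np.array([0,0,.2067])
for z in(0,.03,.06):
    for y in(-.012,.012): print(z,y,np.round(proj(k,F+R@np.array([.012,y,-z])),1))
for v in(218,222,226,230,236,242,248,254,258): print(v,[int(x) for x in i[v,278:346].astype(int).sum(1)])
print("red",[int(x) for x in (i[240,290:335,0].astype(int)-i[240,290:335,1])])
E
```

```text
clock: 16.05
position: [0.6426, 0.1318, 0.2518]
tool_rot: [0.0, 0.655, 0.755, 0.0]
force: [-0.6, 0.0, -0.7]
width: 0.0237
[[-0.1409, 0.99, -0.0], [0.99, 0.1409, -0.0], [-0.0, -0.0, -1.0]] [0.64255764 0.13180964 0.2517361 ] 16.1
0 -0.012 [288.4 216. ]
0 0.012 [332.2 216. ]
0.03 -0.012 [284.4 235.5]
0.03 0.012 [335.9 235.5]
0.06 -0.012 [278.7 263.3]
0.06 0.012 [341.1 263.3]
218 [548, 547, 562, 520, 305, 298, 292, 287, 265, 121, 106, 120, 121, 113, 122, 118, 120, 122, 115, 118, 115, 115, 104, 118, 111, 122, 150, 196, 215, 218, 222, 219, 216, 218, 222, 224, 202, 182, 149, 121, 124, 118, 124, 119, 116, 120, 121, 113, 125, 118, 117, 115, 122, 119, 124, 120, 190, 299, 293, 296, 297, 294, 293, 294, 290, 286, 286, 294]
222 [555, 554, 564, 564, 555, 541, 492, 282, 267, 205, 217, 322, 406, 406, 402, 382, 276, 196, 200, 200, 200, 194, 197, 212, 266, 262, 250, 267, 277, 274, 279, 279, 281, 272, 278, 275, 268, 234, 203, 190, 195, 201, 200, 194, 195, 199, 190, 201, 199, 196, 237, 351, 402, 407, 405, 387, 329, 293, 295, 293, 295, 298, 299, 295, 288, 285, 288, 288]
226 [555, 553, 562, 566, 552, 543, 
[... 1799 characters left out ...]
 266, 257, 256, 257, 254, 246, 231, 219, 238, 241, 239, 239, 240, 239, 240, 238, 241, 244, 238, 237, 212, 211, 217, 227, 285, 359, 405, 403, 404, 403, 376, 192, 45, 58, 48, 64, 44]
258 [53, 58, 55, 77, 228, 403, 398, 404, 403, 399, 356, 257, 214, 220, 213, 219, 231, 242, 243, 238, 243, 241, 247, 242, 241, 241, 232, 240, 247, 256, 259, 260, 251, 258, 257, 261, 249, 230, 219, 249, 252, 249, 242, 240, 246, 245, 244, 246, 250, 246, 242, 216, 216, 211, 220, 233, 310, 404, 405, 403, 403, 404, 358, 50, 52, 49, 53, 53]
red [-3, -2, 8, 20, 17, 18, 16, 16, 16, 16, 17, 16, 16, 20, 42, 67, 72, 71, 71, 71, 70, 70, 70, 71, 70, 59, 42, 17, 16, 16, 16, 17, 16, 16, 16, 17, 17, 16, 17, 20, 15, -3, -5, -3, -2]
```

Measured in the picture, the cell's centre is at u=311.5 and the beam at 310.1, so it is about 0.6 mm off along tool y. The heights agree. I'll shift it by −0.06 cm and check the cell for tilt by comparing foot and stopper, before and after pressing.

```bash
python3 -m jog '[{"gripper":0,"xyz":[0,-0.06,0],"yaw":0},{"gripper":0,"xyz":[0,0,0],"yaw":0},{"gripper":0,"xyz":[0,0,0],"yaw":0},{"gripper":0,"xyz":[0,0,0],"yaw":0},{"gripper":0,"xyz":[0,0,0],"yaw":0}]'
python3 - <<'E'
from h import *
i,k=cam("wrist"); save("w7.png",i); R,p,s=pose(); print(R.round(4).tolist(),p,s["force"],s["width"],s["clock"])
F=p+R@np.array([0,0,.2067])
P=lambda x,y,z:np.round(proj(k,F+R@np.array([x,y,-z])),1)
print("pred foot edge",P(.012,0,0),"stopper top near/far",P(.009,0,.07),P(-.009,0,.07),"sides",P(0,-.009,.07),P(0,.009,.07))
for n in("w4","w5","w7"):
    im=cv2.cvtColor(cv2.imread(f"pics/{n}.png"),cv2.COLOR_BGR2RGB); h=cv2.cvtColor(im,cv2.COLOR_RGB2HSV)
    m=((h[...,0]>100)&(h[...,0]<130)&(h[...,1]>150)&(h[...,2]>60)).astype(np.uint8); m[:,:270]=0;m[:,360:]=0;m[:280]=0
    c=max(cv2.findContours(m,0,1)[0],key=cv2.contourArea); col=im[:,288:293].astype(int).sum(2).mean(1)
    print(n,"blue bbox",cv2.boundingRect(c)," frosted foot col:",[int(x) for x in col[214:230]])
I=i.astype(int); r=I[242,270:350]; w=np.where(r.sum(1)>300)[0]+270; d=np.where(I[242,295:328,0]-I[242,295:328,1]>45)[0]+295
print("cell",w.min(),w.max(),(w.min()+w.max())/2,"beam",d.min(),d.max(),(d.min()+d.max())/2)
E
```

```text
clock: 16.6
position: [0.642, 0.1317, 0.2518]
tool_rot: [0.0, 0.655, 0.755, 0.0]
force: [0.3, -0.3, -0.6]
width: 0.0241
[[-0.1408, 0.99, 0.0], [0.99, 0.1408, 0.0], [0.0, 0.0, -1.0]] [0.64198017 0.1317398  0.25175684] [-0.19629395 -0.02303439 -1.41329061] 0.02368973599151252 16.65
pred foot edge [310.3 215.9] stopper top near/far [309.8 282.9] [309.9 326.6] sides [285.3 305.1] [334.4 305.2]
w4 blue bbox (289, 298, 46, 30)  frosted foot col: [68, 63, 63, 63, 61, 210, 242, 249, 252, 275, 279, 293, 298, 300, 314, 315]
w5 blue bbox (288, 298, 47, 30)  frosted foot col: [644, 643, 643, 643, 644, 532, 496, 482, 483, 458, 457, 443, 432, 432, 416, 412]
w7 blue bbox (288, 298, 47, 30)  frosted foot col: [117, 119, 121, 120, 117, 275, 311, 319, 345, 358, 367, 388, 400, 400, 403, 403]
cell 286 337 311.5 beam 306 316 311.0
```

```bash
python3 -c "
from bench import job_done; print(job_done())"
```

```text
the job is handed in; nothing more can be done
None
```

The job is handed in at about 16.7 s, with the cell held steady in the light beam. No verdict comes back, so the results below are from my own checks.

- **Grasp:** I took the blue-stopper cell from the rack by its frosted faces (finger opening 23.7 mm) and lifted it straight up. The cell did not slip or tilt during pressing: its foot and stopper sat at the same picture rows before and after.
- **Mixer:** I pressed the foot down on the pad until the force rose to about 13 N with no further travel. I held it there for about 2 s at 12–13 N, and the depth matched the full 6 mm.
- **Beam:** In the last picture the beam is within 0.5 px (about 0.2 mm) of the cell's centre across the window, after a 0.6 mm correction. The foot is at about 45 mm, which puts the window's middle at 75 mm. The cell stands about midway between the heads, and the force reading showed no contact.

**Small disagreements:**
- The foot edge showed 3 px and the stopper 1.4 px off their predicted rows. That could be camera calibration or a tilt of up to 1°, so I left it.
- Two measurements of the beam's direction differed by 0.5°. I set the cell between them.

I did not take a final picture of the other cells and the loose things on the bench, but no move went near them.

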